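# Make up a batch of steel rings on the spring scale

### The arm

A 7-joint arm with a two-finger parallel gripper is mounted at the origin on the work surface. World frame = base frame: x ahead of the robot, y to its left, z up, the work surface at z = 0. Lengths are in m, angles in rad, forces in N, time in s.
With the tool pointing down it reaches from about 0.4 to 0.875 m from the base axis. Payload 19.3 kg.
Tool frame: the origin (TCP) lies at the very end of the fingers, on their centre line; the grasp point (between the pads) lies 19 mm behind it; z points along the fingers, y is the direction in which the jaws open and shut (so a half turn about z gives the same grasp; the last joint's range is limited). The gripper opens to 85 mm and grips with 20 to 120 N. Pads are 22 mm wide; open, the fingers measure 114 mm over their backs; the gripper's body (76 mm by 85 mm) begins 54 mm behind the grasp point. The pads swing forward as they close: fully open they stand 13 mm farther back than shut.
Start: joints at [-1.188, 0.521, -0.036, 1.599, 0.021, 1.021, -0.113], TCP at [0.273, 0.562, 0.231] pointing down, gripper open.
Joint ranges: [-2.91, 2.91], [-0.3, 2.13], [-1.5, 1.42], [0.17, 2.43], [-1.26, 4.41], [0.16, 1.93], [-2.52, 2.52]. Speed limits (rad/s): [1.89, 1.89, 2.39, 2.39, 3.01, 3.01, 3.01].

### API

Orientations are given as [roll, pitch, yaw] about the fixed x, y, z axes, in that order (R = Rz(yaw) Ry(pitch) Rx(roll)).
In Python, from workcell import bot, grab_frame, calibration, workorder gives the robot as it stands.
- The arm moves only by the tool move_arm, never from a script. Its arguments are lists of equal length, an entry for each row: "jaw": the closure in counts, from 0 (fully open) to 255 (shut); "dp": the shift along the tool's x, y, z in units of 800 mm (1.0 is 800 mm), a list of three; "rotation": the turn, a rotation vector about the tool's x, y, z in units of pi rad (1.0 is pi rad), a list of three. In form: {"jaw": [jaw, ...], "dp": [[dx, dy, dz], ...], "rotation": [[rx, ry, rz], ...]}. A call has 1 to 10 rows; each row shifts and turns the commanded pose from where the row before left it, along the tool's axes as they then stand; what a row does not reach is not made up. A row lasts 1/8 s, in which the tool goes at most 62.5 mm and 10.7 degrees, less where a joint would pass 70% of its speed; a pose out of reach is approached as far as the arm can. A call with a number of a shift or a turn outside -1 to 1 is refused whole. A call with a gripper value outside its range is refused whole. The fingers move at their own pace and stop on an object; "squeeze" is the grip in N (left out, the last holds). Time passes only in rows, so rows that do not move let the fingers close. It gives the time, the measured TCP pose, the force and the opening at its end, in the units of the state.
- bot.observe(): the state, without advancing time (a new reading comes with each control period).
- grab_frame(name): name is "side" or "top" or "wrist"; returns the picture (420x560x3 uint8, blue, green, red); there is no depth.
- calibration(name): a dict with "camera_matrix" (3x3 intrinsics, pixels), "T" (4x4, takes a point from camera to world coordinates). Camera axes: x right, y down, z forward; pixel columns grow to the right and rows downward; lengths in m; the calibration is good to about 2 mm. The wrist camera is an equidistant fisheye: a pixel r from the principal point sees the ray r / f radians off the axis. A picture is of the moment at which its call begins: read the wrist's pose just before it. calibration takes no time and is no camera call; for the wrist camera it gives the pose at the moment of the call.
- workorder.job_done(): hands the job in, once; it reports no verdict.
The state is a dict: "clock": time; "qpos": joint angles; "qd": joint speeds; "joint_efforts": joint torques, N m; "position": TCP position; "tool_rot": TCP orientation; "force": force on the tool from outside, world axes, zero at the start; "moment": the same for the moment, N m; "grip_width": finger opening in m.
Only numpy, scipy, OpenCV 4.12 (cv2) and the standard library are available. Lean on these libraries where they do the work, as an engineer would, in place of code of your own. Each camera call takes 0.05 s, during which the arm holds its last target. There are 200 camera calls.

### The job

Make up a batch by weight: thread the steel rings one at a time over the spindle of the spring scale, feeling each onto the spindle and easing it down until it beds on the pan or the ring below, and go on until the red pointer has sunk to within the height of the green slide. Press only lightly, so that the pan never goes down into the red overload patch and the spindle is not forced sideways, never let a ring drop down the spindle, and leave the slide, the unused rings on the mat and everything else on the bench as they are.

Things in the scene. Friction and masses are not known exactly. Their poses are not given: they have to be found in the camera images.
- ring_a: steel ring, 60 mm outside diameter, 21.5 mm bore (square-edged), 16 mm high, about 0.3 kg (each its own weight, 0.27 to 0.34 kg), lying flat on the 4 mm mat, grasped across its outside; origin at the centre of its underside, z up along its bore. All four are alike
- ring_b: steel ring, 60 mm outside diameter, 21.5 mm bore (square-edged), 16 mm high, about 0.3 kg (each its own weight, 0.27 to 0.34 kg), lying flat on the 4 mm mat, grasped across its outside; origin at the centre of its underside, z up along its bore. All four are alike
- ring_c: steel ring, 60 mm outside diameter, 21.5 mm bore (square-edged), 16 mm high, about 0.3 kg (each its own weight, 0.27 to 0.34 kg), lying flat on the 4 mm mat, grasped across its outside; origin at the centre of its underside, z up along its bore. All four are alike
- ring_d: steel ring, 60 mm outside diameter, 21.5 mm bore (square-edged), 16 mm high, about 0.3 kg (each its own weight, 0.27 to 0.34 kg), lying flat on the 4 mm mat, grasped across its outside; origin at the centre of its underside, z up along its bore. All four are alike
- scale: fixed tubular spring scale: green base plate 150 x 200 x 14 mm, aluminium spring tube, and on its +y side an upright white graduated blade (6 x 30 mm, 73 to 103 mm from the pan's axis, its top 184 mm above the bench) that carries the green slide. Origin: on the bench under the pan's axis. It may stand turned about z
- pan (a joint): how far the round pan (92 mm across, 5 mm thick) has sunk, m: 0 empty, end of travel 0.060. A spring of 250 N/m (4 mm per N, damped, no friction) carries it, so one ring sinks it by 10.5 to 13.5 mm. The red patch low on the blade, from 0.050 on, is overload: past 0.052 the spring is spoilt
- boss (a point): centre of the flat raised boss (44 mm across, 6 mm above the pan's plate) on which the first ring beds; 171 mm above the bench when the pan is empty; sinks with the pan; axes as the scale's. From it rises the upright steel spindle, 20 mm in diameter, 68 mm long, tip flat and square-edged: a ring goes over it with 0.75 mm to spare all round. Over 20 N on pan or spindle bends it
- above_boss (a point): point 68 mm above the boss's centre, at the height of the spindle's tip. The spindle is clamped in a worn socket: its axis stands up to 2.5 mm off this point in x and in y (fixed during the job); its own pose is not given and must be felt for. A ring resting on the tip carries the pan down; the pan springs up when the ring slips over
- pointer (a point): outer end of the red pointer that sticks out from the pan towards the blade (+y of the scale); sinks with the pan; it is 162.5 mm above the bench when the pan is empty
- marker (a joint): setting of the green slide (12 x 36 x 14 mm high) clamped round the blade, m: the pan travel at which the pointer is level with the slide's top edge; its bottom edge is 0.014 further. So the pointer stands within the slide's height when pan lies between this value and this value + 0.014. Set for this batch; not to be moved
- band_top (a point): the green slide's top edge, at its side next to the pointer
- oil: blue plastic oil bottle, 44 mm across, 100 mm tall, standing near the scale; leave alone
- snips: dark iron tin snips, 255 mm long, 16 mm thick, lying towards the far edge of the bench; leave alone
- pliers: pliers with blue grips, 165 mm long, lying towards the far edge; leave alone
- spanner: steel spanner about 180 mm long lying towards the far edge; leave alone
- carton: yellow box 60 x 60 x 35 mm high, towards the far edge; leave alone
- buffer: orange plastic ring, 52 mm outside, 20 mm high, on the mat among the steel rings; not part of the batch, leave alone
- bush: brass flanged bush, flange 48 mm, 32 mm tall, on the mat among the steel rings; not part of the batch, leave alone
There are look-alikes about, which are no part of the job. Leave any pink or turquoise look-alike of the ring_d alone. Leave any pink look-alike of the ring_c alone.

How it is judged:
On the way, in this order (a step that is already met when the one before it is completed fails the run):
1. a first ring is bedded on the pan's boss, over the spindle, and let go (((horizontal distance between ring_a and boss below 0.005 m and z of ring_a in the frame of boss between -0.004 and 0.004 m and angle between ring_a's own z axis and vertical below 0.08 rad and contact force between ring_a and the fingers below 0.05 N) or (horizontal distance between ring_b and boss below 0.005 m and z of ring_b in the frame of boss between -0.004 and 0.004 m and angle between ring_b's own z axis and vertical below 0.08 rad and contact force between ring_b and the fingers below 0.05 N) or (horizontal distance between ring_c and boss below 0.005 m and z of ring_c in the frame of boss between -0.004 and 0.004 m and angle between ring_c's own z axis and vertical below 0.08 rad and contact force between ring_c and the fingers below 0.05 N) or (horizontal distance between ring_d and boss below 0.005 m and z of ring_d in the frame of boss between -0.004 and 0.004 m and angle between ring_d's own z axis and vertical below 0.08 rad and contact force between ring_d and the fingers below 0.05 N))), for 0.2 s.
2. a second ring is bedded on the first, over the spindle, and let go (((horizontal distance between ring_a and boss below 0.005 m and z of ring_a in the frame of boss between 0.012 and 0.02 m and angle between ring_a's own z axis and vertical below 0.08 rad and contact force between ring_a and the fingers below 0.05 N) or (horizontal distance between ring_b and boss below 0.005 m and z of ring_b in the frame of boss between 0.012 and 0.02 m and angle between ring_b's own z axis and vertical below 0.08 rad and contact force between ring_b and the fingers below 0.05 N) or (horizontal distance between ring_c and boss below 0.005 m and z of ring_c in the frame of boss between 0.012 and 0.02 m and angle between ring_c's own z axis and vertical below 0.08 rad and contact force between ring_c and the fingers below 0.05 N) or (horizontal distance between ring_d and boss below 0.005 m and z of ring_d in the frame of boss between 0.012 and 0.02 m and angle between ring_d's own z axis and vertical below 0.08 rad and contact force between ring_d and the fingers below 0.05 N))), for 0.2 s.
At the end, for the whole second after the job is handed in: The pointer stands still within the 14 mm height of the green slide (2 mm tolerance above and below); every ring is either bedded level in the stack over the spindle, let go and at rest, or still lies where it was on the mat (within 30 mm) (z of pointer in the frame of band_top between -0.016 and 0.002 m and velocity of joint pan between -0.01 and 0.01 m/s and ((horizontal distance between ring_a and boss below 0.005 m and z of ring_a in the frame of boss below 0.037 m and angle between ring_a's own z axis and vertical below 0.08 rad) or distance of ring_a from where it was at the start of the episode below 0.03 m) and ((horizontal distance between ring_b and boss below 0.005 m and z of ring_b in the frame of boss below 0.037 m and angle between ring_b's own z axis and vertical below 0.08 rad) or distance of ring_b from where it was at the start of the episode below 0.03 m) and ((horizontal distance between ring_c and boss below 0.005 m and z of ring_c in the frame of boss below 0.037 m and angle between ring_c's own z axis and vertical below 0.08 rad) or distance of ring_c from where it was at the start of the episode below 0.03 m) and ((horizontal distance between ring_d and boss below 0.005 m and z of ring_d in the frame of boss below 0.037 m and angle between ring_d's own z axis and vertical below 0.08 rad) or distance of ring_d from where it was at the start of the episode below 0.03 m) and linear speed of each of ring_a, ring_b, ring_c, ring_d below 0.02 m/s); the robot touches nothing.
It fails at once if the pan is pushed into the red overload patch (travel past 52 mm) (value of joint pan above 0.052 m).
It fails at once if the spindle or pan is pushed, knocked or jammed with more than 20 N (contact force between scale and anything else above 20 N).
It fails at once if a ring is let fall down the spindle (falling faster than 0.4 m/s with no finger on it) ((linear speed of ring_a above 0.4 m/s and contact force between ring_a and the fingers below 0.05 N and horizontal distance between ring_a and boss below 0.03 m) or (linear speed of ring_b above 0.4 m/s and contact force between ring_b and the fingers below 0.05 N and horizontal distance between ring_b and boss below 0.03 m) or (linear speed of ring_c above 0.4 m/s and contact force between ring_c and the fingers below 0.05 N and horizontal distance between ring_c and boss below 0.03 m) or (linear speed of ring_d above 0.4 m/s and contact force between ring_d and the fingers below 0.05 N and horizontal distance between ring_d and boss below 0.03 m)).
It fails at once if the green slide is moved by more than 2 mm (distance of band_top from where it was at the start of the episode above 0.002 m).
It fails at once if another thing on the bench is pushed more than 30 mm (distance of any of oil, snips, pliers, spanner, carton, buffer, bush from where it was at the start of the episode above 0.03 m).
It also fails if it takes over 72 s, if anything falls off the work surface, if the arm or the gripper's body presses on something with over 40 N, if the wrist force passes 120 N, or if a joint passes its speed limit or range.

## Working session

There is one attempt and no reset: what is moved stays moved. The work goes in short steps, Python scripts to look and compute and a tool call to move; the robot and the scene stay as the last step left them, time stands still between calls to the robot, and variables do not carry over. Pictures are saved under pics/ and viewed, about 8 in all and at most 12, crops included, and the job is handed in when it is done.

Besides the shell and the picture viewer there is one more tool, called as name(argument=value, ...) on one line, values as JSON. move_arm: Moves the arm, as the interface text tells. Shifts and turns lie within -1 to 1; 1 stands for 800 mm of shift or pi rad of turn. Its arguments: {"type":"object","properties":{"jaw":{"type":"array","items":{"type":"number"}},"dp":{"type":"array","items":{"type":"array","items":{"type":"number","minimum":-1,"maximum":1}}},"rotation":{"type":"array","items":{"type":"array","items":{"type":"number","minimum":-1,"maximum":1}}},"squeeze":{"type":"number"}},"required":["jaw","dp","rotation"]}

```bash
ls; mkdir -p pics; python3 - <<'E'
from workcell import bot, grab_frame, calibration
import cv2, numpy as np
np.set_printoptions(precision=4,suppress=True)
print(bot.observe())
a=grab_frame("side");b=grab_frame("top")
for n in("side","top","wrist"):
    c=calibration(n);print(n,np.array(c["camera_matrix"]).tolist(),np.array(c["T"]).round(4).tolist())
cv2.imwrite("pics/side0.png",a);cv2.imwrite("pics/top0.png",b)
E
```

```text
pics
{'clock': 0.0, 'qpos': array([-1.1882,  0.522 , -0.0363,  1.6   ,  0.0212,  1.0211, -0.1128]), 'qd': array([ 0.0008, -0.0002,  0.    ,  0.0001,  0.0011, -0.    ,  0.0003]), 'joint_efforts': array([ -0.0015, -92.7092,   1.9792, -36.9939,   0.0179,   0.0081,
        -0.    ]), 'position': array([0.2733, 0.5617, 0.2307]), 'tool_rot': array([-3.1404,  0.0001,  2.6887]), 'force': array([-0.0327, -0.4189,  0.3889]), 'moment': array([ 0.0134,  0.0063, -0.045 ]), 'grip_width': 0.08505300002644887}
side [[498.1834502584468, 0.0, 280.3419832221974], [0.0, 498.1834502584468, 207.65752601177593], [0.0, 0.0, 1.0]] [[0.8451, -0.3531, 0.4014, 0.1695], [-0.5341, -0.525, 0.6626, -0.6426], [-0.0232, -0.7744, -0.6323, 0.7744], [0.0, 0.0, 0.0, 1.0]]
top [[473.49959042670827, 0.0, 282.34711000973994], [0.0, 473.49959042670827, 209.08043837148855], [0.0, 0.0, 1.0]] [[0.029, -0.988, 0.1519, 0.3732], [-0.9995, -0.031, -0.0105, 0.0092], [0.0151, -0.1515, -0.9883, 1.3879], [0.0, 0.0, 0.0, 1.0]]
wrist [[325.19226210127806, 0.0, 276.6016244173059], [0.0, 325.19226210127806, 210.5036819075663], [0.0, 0.0, 1.0]] [[0.4373, 0.8647, 0.247, 0.212], [0.8993, -0.4206, -0.12, 0.5921], [0.0001, 0.2746, -0.9616, 0.373], [0.0, 0.0, 0.0, 1.0]]
```

View pics/top0.png

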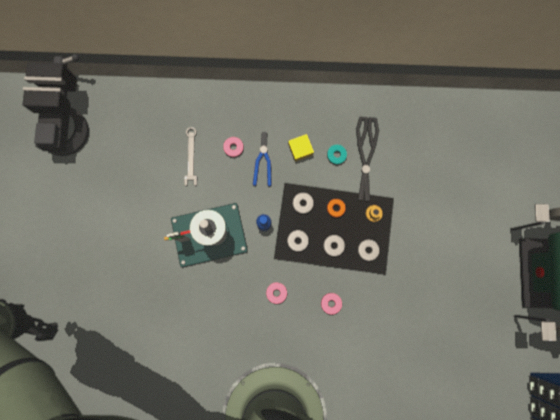

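View pics/side0.png

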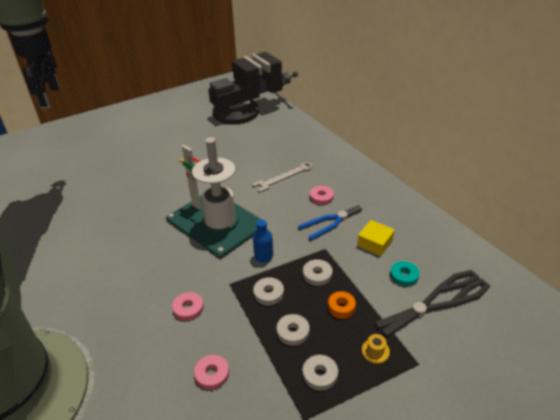

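The top view shows the steel rings at about (303,203), (298,241), (334,245) and (369,250). The scale pan is near (208,227), with the blade to its left, and the pink and turquoise decoys lie off the mat. Next I measure positions.

```bash
cat > h.py <<'E'
import cv2, numpy as np
from workcell import bot, grab_frame, calibration
np.set_printoptions(precision=4,suppress=True)
def ray(n,p,c=None):
    c=c or calibration(n);K=np.array(c["camera_matrix"]);T=np.array(c["T"])
    v=np.array([(p[0]-K[0,2])/K[0,0],(p[1]-K[1,2])/K[1,1]])
    if n=="wrist":
        r=np.linalg.norm(v);d=np.array([*(v/max(r,1e-9)*np.sin(r)),np.cos(r)])
    else: d=np.array([*v,1.])
    return T[:3,3],T[:3,:3]@d
def onz(n,p,z,c=None):
    o,d=ray(n,p,c);return o+d*(z-o[2])/d[2]
def proj(n,P,c=None):
    c=c or calibration(n);K=np.array(c["camera_matrix"]);T=np.array(c["T"])
    q=T[:3,:3].T@(np.asarray(P,float)-T[:3,3])
    if n=="wrist":
        s=np.hypot(q[0],q[1]);th=np.arctan2(s,q[2]);v=q[:2]/max(s,1e-12)*th
    else: v=q[:2]/q[2]
    return K[0,0]*v[0]+K[0,2],K[1,1]*v[1]+K[1,2]
def tri(n1,p1,n2,p2):
    o1,d1=ray(n1,p1);o2,d2=ray(n2,p2)
    s=np.linalg.lstsq(np.c_[d1,-d2],o2-o1,rcond=None)[0]
    a,b=o1+s[0]*d1,o2+s[1]*d2;return (a+b)/2,np.linalg.norm(a-b)
E
python3 - <<'E'
from h import *
top=cv2.imread("pics/top0.png");side=cv2.imread("pics/side0.png")
for n,im in(("top",top),("side",side)):
    h=cv2.cvtColor(im,cv2.COLOR_BGR2HSV)
    for nm,lo,hi in(("white",(0,0,120),(179,50,255)),("green",(45,120,60),(85,255,255)),("red",(0,150,120),(7,255,255)),("plate",(75,60,30),(100,255,100))):
        m=cv2.inRange(h,lo,hi)
        k,l,s,c=cv2.connectedComponentsWithStats(m)
        for i in range(1,k):
            if 6<s[i,4]<8000 and 120<s[i,0]<420 and s[i,1]>100: print(n,nm,s[i],c[i],onz(n,c[i],.014))
    sc=im[120:260,140:270] if n=="side" else im[190:275,155:260]
    cv2.imwrite(f"pics/z_{n}.png",cv2.resize(sc,None,fx=4.2 if n=="side" else 5,fy=4.2 if n=="side" else 5,interpolation=cv2.INTER_CUBIC))
a=cv2.imread("pics/z_side.png");b=cv2.imread("pics/z_top.png")
print(a.shape,b.shape)
E
```

```text
top white [360 122   4  12  24] [361.5417 127.625 ] [ 0.8408 -0.2375  0.014 ]
top white [372 123   3  12  22] [372.6818 128.3636] [ 0.8397 -0.2713  0.014 ]
top white [363 135   8  24 108] [366.1389 146.9722] [ 0.7809 -0.2515  0.014 ]
top white [231 147   5   3  11] [233.1818 147.8182] [0.765 0.147 0.014]
top white [334 154   6   3  13] [336.6154 154.8462] [ 0.7536 -0.163   0.014 ]
top white [293 193  20  20 302] [302.5563 202.4305] [ 0.606  -0.0643  0.014 ]
top white [231 205   5   5  20] [233.25 206.75] [0.5867 0.1388 0.014 ]
top white [172 218   5   5  18] [174.0556 220.1111] [0.5419 0.3093 0.014 ]
top white [287 230  21  21 317] [297.3754 240.0978] [ 0.4945 -0.0517  0.014 ]
top white [324 235  21  21 318] [333.7767 245.0063] [ 0.4834 -0.1579  0.014 ]
top white [358 240  21  21 315] [368.1968 249.5841] [ 0.4731 -0.2582  0.014 ]
top white [240 246   5   5  18] [242.4444 247.8889] [0.467  0.1068 0.014 ]
top white [181 260   5   5  17] [182.7647 261.7647] [0.422  0.2766 0.014 ]
top white [273 290   7   6  31] [276.0968 292.6774] [0.3422 0.0055 0.014 ]
top white [328 301   7   6  28] [
[... 1806 characters left out ...]
9  23] [181.3913 220.0435] [0.4338 0.2455 0.014 ]
side green [399 261   8   1   8] [402.5 261. ] [ 0.7717 -0.1412  0.014 ]
side green [408 262  11   9  13] [413.6923 265.0769] [ 0.7828 -0.1629  0.014 ]
side green [401 270   8   5  18] [404.6667 272.2778] [ 0.7528 -0.1678  0.014 ]
side green [402 284  11   2  12] [407.0833 284.6667] [ 0.7332 -0.1956  0.014 ]
side red [192 158   7   4  15] [194.7333 159.2   ] [0.5691 0.4649 0.014 ]
side plate [ 167  203   92   55 2208] [214.8773 228.5711] [0.4862 0.1741 0.014 ]
side plate [401 268   9   6  45] [405.0444 270.4444] [ 0.7571 -0.1644  0.014 ]
side plate [390 272  28  15 124] [401.8226 281.3145] [ 0.7307 -0.1831  0.014 ]
(588, 546, 3) (425, 525, 3)
```

View pics/z_side.png

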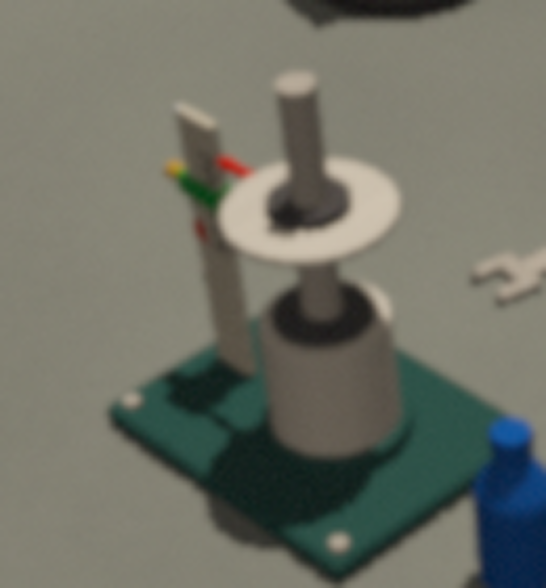

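View pics/z_top.png

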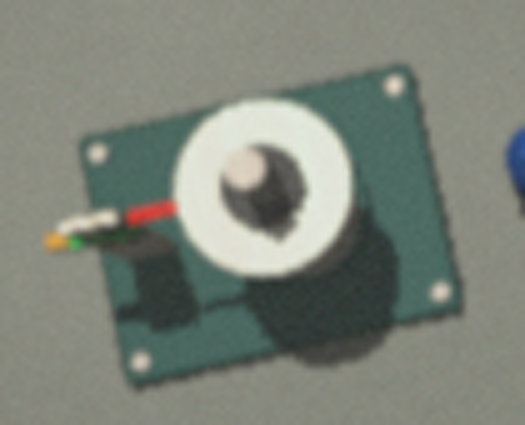

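The crops show the spindle tip at about (210.7,139.5) in the side view and (203.6,223.4) in the top view. The slide sits on the blade just below the pointer, with its outer corner near (181,160) in the side view.

```bash
python3 - <<'E'
from h import *
top=cv2.imread("pics/top0.png");side=cv2.imread("pics/side0.png")
# pan ellipse
pc={}
for n,im,(x0,y0,x1,y1) in(("top",top,(186,206,230,250)),("side",side,(190,155,238,186))):
    m=np.zeros(im.shape[:2],np.uint8);m[y0:y1,x0:x1]=255
    h=cv2.cvtColor(im,cv2.COLOR_BGR2HSV);w=cv2.inRange(h,(0,0,150),(179,50,255))&m
    cs=max(cv2.findContours(w,cv2.RETR_EXTERNAL,cv2.CHAIN_APPROX_NONE)[0],key=cv2.contourArea)
    e=cv2.fitEllipse(cv2.convexHull(cs));pc[n]=e[0];print(n,"pan",e,onz(n,e[0],.165))
print("pan tri",tri("top",pc["top"],"side",pc["side"]))
print("tip tri",tri("top",(203.6,223.4),"side",(210.7,139.5)),onz("top",(203.6,223.4),.239),onz("side",(210.7,139.5),.239))
O=(onz("top",pc["top"],.165)+onz("side",pc["side"],.165))/2
y=np.array([-.0448-.045,.1705+.1698,0]);y/=np.linalg.norm(y);x=np.array([y[1],-y[0],0]);print("yaw",np.degrees(np.arctan2(x[1],x[0])))
W=lambda a,b,z:np.array([O[0],O[1],0])+a*x+b*y+[0,0,z]
for nm,P in(("bladetop out",W(-.003,.103,.184)),("bladetop in",W(-.003,.073,.184)),("pointer end",W(0,.07,.1625))):
    print(nm,proj("side",P),proj("top",P))
for m in(.01,.02,.024,.03,.034,.04):
    print(m,"slide out top/bot",np.round([*proj("side",W(-.006,.106,.1625-m)),*proj("side",W(-.006,.106,.1485-m)),*proj("side",W(-.006,.070,.1625-m)),*proj("side",W(-.006,.070,.1485-m))],1))
hs=cv2.cvtColor(side,cv2.COLOR_BGR2HSV)
for r in range(150,185): print(r,' '.join(f"{a[0]:3d}/{a[1]:3d}/{a[2]:3d}" for a in hs[r,178:198]))
E
```

```text
top pan ((207.01602172851562, 226.81419372558594), (35.116756439208984, 36.33582305908203), 49.01332092285156) [0.5085 0.1901 0.165 ]
side pan ((213.39874267578125, 169.18234252929688), (25.071544647216797, 43.49773025512695), 83.78141784667969) [0.5068 0.1868 0.165 ]
pan tri (array([0.5086, 0.1905, 0.1622]), np.float64(0.0004496904210370677))
tip tri (array([0.5092, 0.1879, 0.2376]), np.float64(0.0012936675977677607)) [0.5084 0.1879 0.239 ] [0.5089 0.1855 0.239 ]
yaw 14.782507421519998
bladetop out (np.float64(181.07234336269235), np.float64(144.96983236318158)) (np.float64(167.02688844308037), np.float64(236.53032301682498))
bladetop in (np.float64(189.58230710347632), np.float64(149.73442087383734)) (np.float64(178.65224551366632), np.float64(233.87678186897801))
pointer end (np.float64(192.82184981986597), np.float64(157.83405433176156)) (np.float64(181.23822771830123), np.float64(233.31981094919752))
0.01 slide out top/bot [181.3 156.9 182.2 162.  191.3 162.7 192.2 167.9]
0.02 slide out top/bot [181.9 160.5 182.8 165.6 191.9 166.4 192.8 171.5]
0.024 slide out top/bot [182.2 162.
[... 8098 characters left out ...]
/ 32/135  25/ 32/136  26/ 30/135  28/ 30/135  26/ 30/135  26/ 30/135  26/ 31/132  23/ 35/125  23/ 46/110  21/ 51/ 95  19/ 55/ 88  17/ 54/ 90  19/ 55/ 88  19/ 56/ 87  19/ 56/ 87  19/ 52/ 93  23/ 45/103  25/ 36/121
183  25/ 32/135  25/ 32/135  26/ 32/134  28/ 30/135  26/ 30/135  26/ 32/135  28/ 30/134  25/ 32/135  25/ 32/134  23/ 36/128  21/ 43/113  19/ 50/ 96  20/ 51/ 90  19/ 56/ 87  17/ 55/ 88  20/ 58/ 88  20/ 57/ 89  20/ 50/ 92  20/ 45/102  24/ 35/118
184  26/ 30/135  26/ 30/135  26/ 30/135  26/ 30/135  26/ 30/135  28/ 30/135  24/ 30/135  26/ 30/135  24/ 30/134  23/ 34/127  21/ 39/112  19/ 50/ 96  17/ 54/ 89  19/ 55/ 88  18/ 52/ 88  20/ 58/ 88  19/ 54/ 90  20/ 50/ 91  22/ 48/101  23/ 35/117
```

I take the slide setting as about 0.020, so the band runs from 20 to 34 mm of pan travel and two rings (21 to 27 mm) should be right. I'll turn the tool to yaw 90°, so tool x is world Y, tool y is world X and tool z points down, then move over the nearest ring.

move_arm(jaw=[0, 0, 0, 0, 0, 0, 0, 0, 0, 0], dp=[[0, 0, -0.019], [0, 0, -0.019], [0, 0, -0.019], [0, 0, -0.019], [0, 0, -0.019], [0, 0, -0.019], [0, 0, -0.019], [-0.064, 0.023, 0], [-0.064, 0.023, 0], [-0.064, 0.023, 0]], rotation=[[0, 0, 0.0508], [0, 0, 0.0508], [0, 0, 0.0508], [0, 0, 0.0508], [0, 0, 0.0508], [0, 0, 0.0508], [0, 0, 0.0508], [0, 0, 0], [0, 0, 0], [0, 0, 0]], squeeze=50)

```text
clock: 1.35
position: [0.329, 0.4067, 0.3375]
tool_rot: [-3.141, 0.0, 1.572]
force: [0.5, 0.5, 0.4]
grip_width: 0.0852
```

move_arm(jaw=[0, 0, 0, 0, 0, 0, 0, 0, 0, 0], dp=[[-0.064, 0.023, 0], [-0.064, 0.023, 0], [-0.064, 0.023, 0], [-0.064, 0.023, 0], [-0.064, 0.023, 0], [-0.064, 0.023, 0.04], [-0.064, 0.023, 0.045], [-0.064, 0.023, 0.045], [-0.064, 0.023, 0.045], [0, 0, 0]], rotation=[[0, 0, 0], [0, 0, 0], [0, 0, 0], [0, 0, 0], [0, 0, 0], [0, 0, 0], [0, 0, 0], [0, 0, 0], [0, 0, 0], [0, 0, 0]])

```text
clock: 2.6
position: [0.4914, -0.0494, 0.2003]
tool_rot: [-3.138, 0.002, 1.566]
force: [0.1, 1.5, 0.7]
grip_width: 0.0852
```

```bash
cat >> h.py <<'E'
def wrings():
    c=calibration("wrist");im=grab_frame("wrist");h=cv2.cvtColor(im,cv2.COLOR_BGR2HSV)
    m=cv2.inRange(h,(0,0,120),(179,60,255));out=[]
    cs,hi=cv2.findContours(m,cv2.RETR_CCOMP,cv2.CHAIN_APPROX_NONE)
    for k,q in enumerate(cs):   # holes = bores, seen at ring-top plane
        if hi[0][k][3]>=0 and cv2.contourArea(q)>80:
            P=np.array([onz("wrist",p[0],.02,c) for p in q.astype(float)])[:,:2].astype(np.float32)
            (x,y),r=cv2.minEnclosingCircle(P)
            out.append((x,y,r))
    return im,out
E
python3 - <<'E'
from h import *
s=bot.observe();print(s["position"],s["qpos"])
im,o=wrings();cv2.imwrite("pics/w1.png",im)
for a in o: print(np.array(a))
E
```

```text
[ 0.4914 -0.0494  0.2003] [-0.4256  0.402   0.528   1.9885 -0.2686  0.823   0.2476]
[ 0.4825 -0.1575  0.0115]
[ 0.6042 -0.0648  0.0116]
[ 0.4929 -0.0528  0.0119]
[ 0.7456 -0.1582  0.0382]
[ 0.7666 -0.0562  0.06  ]
[0.344  0.0049 0.0128]
[0.3494 0.0057 0.0299]
[0.7858 0.0489 0.0233]
[0.6961 0.0546 0.0593]
[0.5372 0.0473 0.0364]
[0.7649 0.1458 0.0134]
[0.7532 0.1391 0.0335]
```

View pics/w1.png

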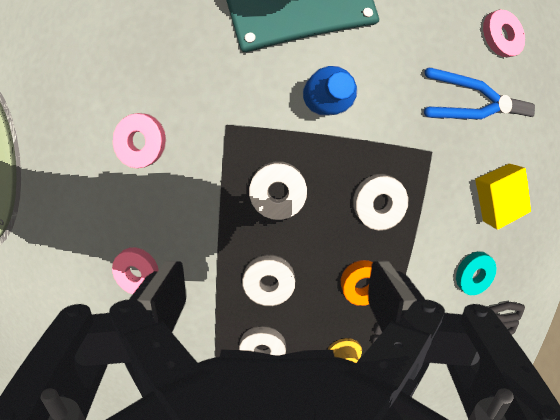

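The wrist view shows ring B's bore at about (278,191), with fingers at the bottom of the frame. Its position agrees with the other cameras to about 2 mm. Now I descend and grip.

move_arm(jaw=[0, 0, 0, 0, 0, 0, 0, 255, 255, 255], dp=[[-0.0033, 0.0026, 0.06], [0, 0, 0.06], [0, 0, 0.06], [0, 0, 0.035], [0, 0, 0.02], [0, 0, 0.0104], [0, 0, 0], [0, 0, 0], [0, 0, 0], [0, 0, 0]], rotation=[[0, 0, 0], [0, 0, 0], [0, 0, 0], [0, 0, 0], [0, 0, 0], [0, 0, 0], [0, 0, 0], [0, 0, 0], [0, 0, 0], [0, 0, 0]])

```text
clock: 3.9
position: [0.4946, -0.0478, 0.0075]
tool_rot: [3.141, -0.001, 1.571]
force: [-7.2, 1.7, 25.3]
grip_width: 0.0579
```

move_arm(jaw=[255, 255, 255], dp=[[0, 0, 0], [0, 0, 0], [0, 0, 0]], rotation=[[0, 0, 0], [0, 0, 0], [0, 0, 0]])

```text
clock: 4.28
position: [0.4946, -0.0478, 0.0076]
tool_rot: [3.141, -0.001, 1.571]
force: [-6.5, 1.8, 25.7]
grip_width: 0.0577
```

```bash
python3 - <<'E'
from h import *
im,o=wrings();im2=grab_frame("side")
s=bot.observe();print(s["position"],s["force"],s["grip_width"])
cv2.imwrite("pics/w2.png",np.hstack([cv2.resize(im[200:,100:460],None,fx=1.1,fy=1.1),cv2.resize(im2[230:340,220:350],(380,242))[:242]])if 0 else np.hstack([im[200:,120:420],cv2.resize(im2[235:335,215:351],(299,220),interpolation=cv2.INTER_CUBIC)]))
E
```

```text
[ 0.4946 -0.0478  0.0075] [-5.7349  2.5526 26.1098] 0.05795597884385247
```

View pics/w2.png

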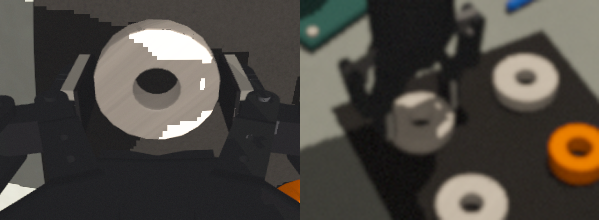

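Ring B is held about 4 mm off centre, it looks tilted, and the hand presses down with 25 N. I'll open, lift a little, let it settle and grip again on centre.

move_arm(jaw=[0, 0, 0, 0, 0, 0], dp=[[0, 0, 0], [0, 0, 0], [0, 0, -0.01], [0, 0, -0.01], [0, 0, 0], [0, 0, 0]], rotation=[[0, 0, 0], [0, 0, 0], [0, 0, 0], [0, 0, 0], [0, 0, 0], [0, 0, 0]])

```text
clock: 5.12
position: [0.4944, -0.0478, 0.0223]
tool_rot: [3.141, -0.0, 1.572]
force: [0.2, 0.3, 0.1]
grip_width: 0.0856
```

```bash
python3 - <<'E'
from h import *
s=bot.observe();print(s["position"],s["force"],s["grip_width"])
im,o=wrings();cv2.imwrite("pics/w3.png",im);im2=grab_frame("side")
cv2.imwrite("pics/w3.png",np.hstack([im[200:,120:420],cv2.resize(im2[235:335,215:351],(299,220),interpolation=cv2.INTER_CUBIC)]))
for a in o:
    if a[2]<.02: print(np.array(a))
E
```

```text
[ 0.4944 -0.0478  0.0223] [0.1782 0.2751 0.1312] 0.08556733216761693
[ 0.6037 -0.0642  0.0113]
[ 0.4959 -0.0525  0.0115]
[0.3466 0.0048 0.0118]
```

View pics/w3.png

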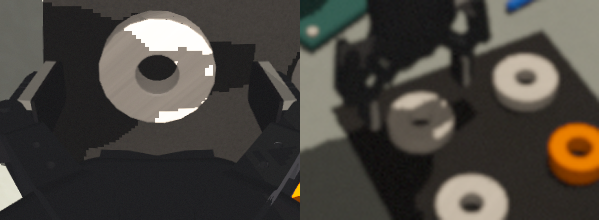

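The ring lies flat again at about (0.4955,-0.052). I grip higher and on centre, closing gently.

move_arm(jaw=[0, 0, 50, 60, 90, 90, 90, 90], dp=[[-0.005, 0.0013, 0.0141], [0, 0, 0], [0, 0, 0], [0, 0, 0], [0, 0, 0], [0, 0, 0], [0, 0, 0], [0, 0, 0]], rotation=[[0, 0, 0], [0, 0, 0], [0, 0, 0], [0, 0, 0], [0, 0, 0], [0, 0, 0], [0, 0, 0], [0, 0, 0]], squeeze=40)

```text
clock: 6.22
position: [0.4953, -0.0519, 0.0116]
tool_rot: [3.141, -0.0, 1.571]
force: [-4.3, 1.3, 17.6]
grip_width: 0.0572
```

move_arm(jaw=[90, 90, 90, 90, 90, 90, 90, 90, 90, 90], dp=[[0, 0, -0.005], [0, 0, -0.02], [0, 0, -0.05], [0, 0, -0.05], [0, 0, -0.05], [0, 0, -0.05], [0, 0, -0.05], [0, 0, -0.05], [0, 0, -0.025], [0, 0, 0]], rotation=[[0, 0, 0], [0, 0, 0], [0, 0, 0], [0, 0, 0], [0, 0, 0], [0, 0, 0], [0, 0, 0], [0, 0, 0], [0, 0, 0], [0, 0, 0]])

```text
clock: 7.48
position: [0.4955, -0.0519, 0.2924]
tool_rot: [3.139, -0.001, 1.572]
force: [0.2, 0.4, -4.0]
grip_width: 0.0567
```

move_arm(jaw=[90, 90, 90, 90, 90, 90, 90, 90, 90, 90], dp=[[0.02, 0.002, 0], [0.04, 0.003, 0], [0.05, 0.003, 0], [0.05, 0.003, 0], [0.05, 0.003, 0], [0.05, 0.002, 0], [0.03, 0.001, 0], [0.01, 0, 0], [0, 0, 0], [0, 0, 0]], rotation=[[0, 0, 0], [0, 0, 0], [0, 0, 0], [0, 0, 0], [0, 0, 0], [0, 0, 0], [0, 0, 0], [0, 0, 0], [0, 0, 0], [0, 0, 0]])

```text
clock: 8.72
position: [0.5087, 0.187, 0.2908]
tool_rot: [-3.141, 0.0, 1.57]
force: [0.7, 0.4, -1.7]
grip_width: 0.0568
```

```bash
python3 - <<'E'
from h import *
s=bot.observe();print(s["position"],s["tool_rot"],s["force"],s["moment"],s["grip_width"])
w,_=wrings();a=grab_frame("side");b=grab_frame("top")
cv2.imwrite("pics/w4f.png",w);cv2.imwrite("pics/s4.png",a);cv2.imwrite("pics/t4.png",b)
z=lambda im,x,y,w_,h_,s:cv2.resize(im[y:y+h_,x:x+w_],(w_*s,h_*s),interpolation=cv2.INTER_CUBIC)
cv2.imwrite("pics/c4.png",np.hstack([w[180:420,120:420],z(a,150,60,120,120,4)[:240*2,:][120:360],])[:, :780])
E
```

```text
[0.5087 0.187  0.2908] [-3.1414  0.0004  1.5703] [ 0.6626  0.4315 -1.6525] [-0.0298 -0.0799 -0.0088] 0.05678769803934859
```

View pics/c4.png

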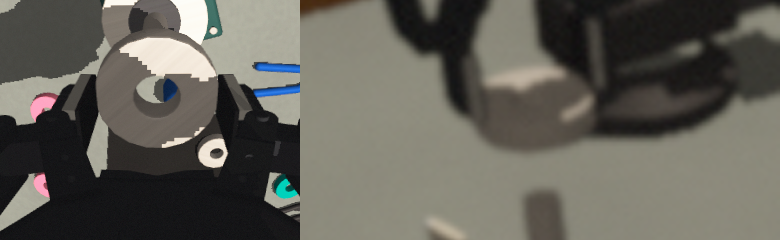

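```bash
python3 - <<'E'
from h import *
s=bot.observe();p=s["position"];w=cv2.imread("pics/w4f.png");c=calibration("wrist")
t=np.linspace(0,2*np.pi,200)
for dy in(-.004,0,.004):
  for dz in (.0084,):
    for r in(.03,.01075):
        q=np.array([proj("wrist",p+[r*np.cos(a),dy+r*np.sin(a),dz],c) for a in t])
        print(dy,r,"x",q[:,0].min().round(1),q[:,0].max().round(1),"y",q[:,1].min().round(1),q[:,1].max().round(1))
v=cv2.resize(w[200:350,200:350],(600,600),interpolation=cv2.INTER_CUBIC)
for dy,col in((0,(0,0,255)),):
  for r in(.03,.01075):
    for dz in(.0084,-.0076):
      q=np.array([proj("wrist",p+[r*np.cos(a),dy+r*np.sin(a),dz],c) for a in t])
      cv2.polylines(v,[((q-200)*4+2).astype(np.int32)],True,col if dz>0 else (0,255,0),1)
cv2.imwrite("pics/c5.png",v)
for n in("side","top"):
    for P in ([.509,.1885,.239],):print(n,proj(n,P))
E
```

```text
-0.004 0.03 x 209.8 337.4 y 222.5 334.3
-0.004 0.01075 x 250.4 296.5 y 262.9 303.0
0 0.03 x 209.1 338.0 y 213.7 328.1
0 0.01075 x 250.1 296.7 y 254.8 295.9
0.004 0.03 x 208.4 338.6 y 204.7 321.8
0.004 0.01075 x 249.9 296.9 y 246.6 288.7
side (np.float64(210.0841907935585), np.float64(138.85493343791134))
top (np.float64(203.35014825890192), np.float64(223.15974106150853))
```

View pics/c5.png

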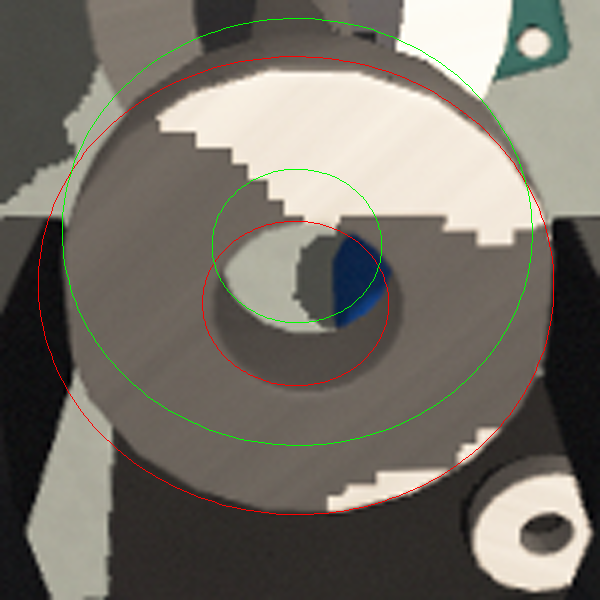

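The ring is held level and about where the TCP model says, with a constant wrist-camera bias of about +1.5 mm in X. I back off in Y so the wrist camera can see the spindle tip and the held ring in one picture.

move_arm(jaw=[90, 90, 90, 90], dp=[[-0.035, 0, 0], [-0.045, 0, 0], [-0.014, 0, 0], [0, 0, 0]], rotation=[[0, 0, 0], [0, 0, 0], [0, 0, 0], [0, 0, 0]])

```text
clock: 9.38
position: [0.5089, 0.1124, 0.2911]
tool_rot: [3.141, -0.0, 1.57]
force: [-0.7, 0.8, -2.4]
grip_width: 0.0568
```

```bash
python3 - <<'E'
from h import *
s=bot.observe();p=s["position"];print(p,s["force"])
c=calibration("wrist");w=grab_frame("wrist");cv2.imwrite("pics/w6.png",w)
print("exp tip",proj("wrist",[.509,.188,.239],c))
u,v=map(int,proj("wrist",[.509,.188,.239],c));u0,v0=max(u-75,0),max(v-60,0)
g=w[v0:v0+150,u0:u0+150];print(u0,v0)
cv2.imwrite("pics/c6.png",cv2.resize(g,(600,600),interpolation=cv2.INTER_CUBIC))
E
```

```text
[0.5089 0.1124 0.2911] [-0.6973  0.7947 -2.4333]
exp tip (np.float64(274.2848129624053), np.float64(110.19850937405553))
199 50
```

View pics/c6.png

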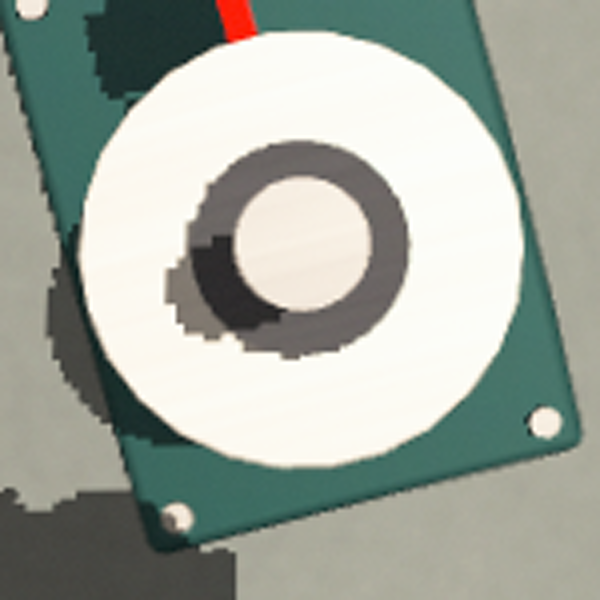

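The tip disc is clear at about (274.7,111.0) in the full wrist picture. I fit it precisely and refer it to the held ring's bore in the same view.

```bash
python3 - <<'E'
from h import *
from scipy.optimize import least_squares
p=bot.observe()["position"];w=cv2.imread("pics/w6.png");c=calibration("wrist")
g=cv2.cvtColor(w,cv2.COLOR_BGR2GRAY)
S=8;z=cv2.resize(g[90:135,250:300],None,fx=S,fy=S,interpolation=cv2.INTER_CUBIC)
m=(z>170).astype(np.uint8)
k,l,s,ce=cv2.connectedComponentsWithStats(m);i=l[z.shape[0]//2-20,z.shape[1]//2]
q=cv2.findContours((l==i).astype(np.uint8),cv2.RETR_EXTERNAL,cv2.CHAIN_APPROX_NONE)[0][0]
e=cv2.fitEllipse(cv2.convexHull(q));C=((e[0][0]+.5)/S-.5+250,(e[0][1]+.5)/S-.5+90);print("tip",C,np.array(e[1])/S,onz("wrist",C,.239,c))
# pan and boss
h=cv2.cvtColor(w,cv2.COLOR_BGR2HSV)
P=cv2.inRange(h[50:175,199:349],(0,0,190),(179,40,255))
q=max(cv2.findContours(P,cv2.RETR_EXTERNAL,cv2.CHAIN_APPROX_NONE)[0],key=cv2.contourArea)
e=cv2.fitEllipse(q);print("pan",onz("wrist",(e[0][0]+199,e[0][1]+50),.165,c),e[1])
# held ring bore: dark/bright edges of the top rim, fit circle centre+height from edge gradient points
pts=[]
gb=cv2.GaussianBlur(g,(0,0),.8).astype(float)
cc=(276.5,276)
for a in np.radians(np.arange(0,360,6)):
    r=np.arange(15,32,.25);xs=cc[0]+r*np.cos(a);ys=cc[1]+r*np.sin(a)
    pr=cv2.remap(gb.astype(np.float32),xs.astype(np.float32)[None],ys.astype(np.float32)[None],cv2.INTER_LINEAR)[0]
    d=np.abs(np.diff(pr));j=d.argmax();pts.append((xs[j],ys[j],d[j]))
pts=np.array(pts);pts=pts[pts[:,2]>1.5]
def f(t): return [np.hypot(*(onz("wrist",u[:2],p[2]+.0084,c)-p)[:2]-t[:2])-t[2] for u in pts]
r=least_squares(f,[0,0,.0107],loss="soft_l1",f_scale=.0003)
print("bore rel TCP",r.x,len(pts),np.median(np.abs(r.fun)))
E
```

```text
tip (274.19968032836914, 110.44124794006348) [33.4054 34.0784] [0.5088 0.1888 0.239 ]
pan [0.508  0.1899 0.165 ] (108.01910400390625, 109.73360443115234)
bore rel TCP [ 0.0015 -0.0004  0.0109] 60 0.00012684840423689888
```

move_arm(jaw=[90, 90, 90, 90, 90, 90, 90, 90, 90, 90], dp=[[0.03, -0.0024, 0], [0.045, 0, 0], [0.021, 0, 0.02], [0, 0, 0.0231], [0, 0, 0], [0, 0, 0.0063], [0, 0, 0.0062], [0, 0, 0.0063], [0, 0, 0.0062], [0, 0, 0]], rotation=[[0, 0, 0], [0, 0, 0], [0, 0, 0], [0, 0, 0], [0, 0, 0], [0, 0, 0], [0, 0, 0], [0, 0, 0], [0, 0, 0], [0, 0, 0]])

```text
clock: 10.68
position: [0.5068, 0.1896, 0.2362]
tool_rot: [-3.141, 0.0, 1.571]
force: [1.0, -0.3, -2.2]
grip_width: 0.0568
```

```bash
cat >> h.py <<'E'
def look(tag):
    s=bot.observe();F=[s["force"]];M=[s["moment"]];a=grab_frame("side")
    for _ in range(1): F.append(bot.observe()["force"])
    cv2.imwrite(f"pics/{tag}.png",a)
    h=cv2.cvtColor(a,cv2.COLOR_BGR2HSV)[145:195,183:202]
    m=cv2.inRange(h,(0,110,100),(8,255,255));ys,xs=np.nonzero(m)
    ref=cv2.imread("pics/side0.png")
    hr=cv2.cvtColor(ref,cv2.COLOR_BGR2HSV)[145:195,183:202];yr,xr=np.nonzero(cv2.inRange(hr,(0,110,100),(8,255,255)))
    print(tag,"pos",s["position"],"F",np.array(F).round(2).tolist(),"M",s["moment"],"w",s["grip_width"])
    if len(ys): print("pointer px",xs.mean()+183,ys.mean()+145,len(ys),"ref",xr.mean()+183,yr.mean()+145,len(yr))
E
python3 -c "
from h import *
look('p1')"
```

```text
p1 pos [0.5068 0.1896 0.2362] F [[0.99, -0.29, -2.19], [0.88, -0.75, -1.96]] M [-0.0883 -0.1036  0.0179] w 0.05675965147442594
pointer px 193.86666666666667 160.86666666666667 30 ref 194.42857142857142 159.0 28
```

```bash
cat >> h.py <<'E'
def sink(tag):
    # pan travel from shift of image strip (pan lower rim + pointer) in side view
    a=cv2.cvtColor(cv2.imread(f"pics/{tag}.png"),cv2.COLOR_BGR2GRAY).astype(float);r=cv2.cvtColor(cv2.imread("pics/side0.png"),cv2.COLOR_BGR2GRAY).astype(float)
    out=[]
    for x in (201,204,207,222,225,228):
        def edge(im):
            col=im[:,x-1:x+2].mean(1)[168:200];d=np.diff(col);j=d.argmin()
            k=slice(max(j-2,0),j+3);wt=-d[k].clip(max=0);return (wt*np.arange(168,200)[:-1][k]).sum()/wt.sum(),d[j]
        out.append(edge(a)[0]-edge(r)[0])
    o=np.array([proj("side",[.508,.19,.165-t])[1] for t in(0,.01)]);k=o[1]-o[0]
    print("sink mm",(np.array(out)/k*10).round(1))
E
python3 -c "
from h import *
sink('p1')
a=cv2.cvtColor(cv2.imread('pics/p1.png'),cv2.COLOR_BGR2HSV);r=cv2.cvtColor(cv2.imread('pics/side0.png'),cv2.COLOR_BGR2HSV)
for x in(192,194,196):
  for im in(r,a):print(x,im[154:168,x,1])
"
```

```text
sink mm [-29.7  27.9  21.3  -0.3  -0.  -35.9]
192 [ 38  46  83 141 182 167 113  71  53  54  68  95  97  67]
192 [ 40  43  66 122 173 174 128  77  55  51  64  92  99  67]
194 [ 32  38  67 127 186 214 164  84  46  51  64  54  41  38]
194 [ 30  34  50  99 158 209 176 101  53  48  64  59  41  38]
196 [ 30  32  40  69 120 174 193 143  71  42  38  37  36  37]
196 [ 31  32  33  53 102 162 211 173  95  48  38  38  36  34]
```

The pointer has not sunk, although the ring's underside is 10 mm below tip height, and the force is only the ring's weight. So the ring is threaded. I ease it down.

move_arm(jaw=[90, 90, 90, 90, 90, 90, 90, 90], dp=[[0, 0, 0.005], [0, 0, 0.009], [0, 0, 0.01], [0, 0, 0.01], [0, 0, 0.01], [0, 0, 0.01], [0, 0, 0.006], [0, 0, 0]], rotation=[[0, 0, 0], [0, 0, 0], [0, 0, 0], [0, 0, 0], [0, 0, 0], [0, 0, 0], [0, 0, 0], [0, 0, 0]])

```text
clock: 11.72
position: [0.5069, 0.1896, 0.1882]
tool_rot: [-3.141, 0.0, 1.571]
force: [1.5, -1.4, -1.8]
grip_width: 0.057
```

move_arm(jaw=[90, 90, 90, 90, 90, 90], dp=[[0, 0, 0.005], [0, 0, 0.0075], [0, 0, 0.0075], [0, 0, 0.005], [0, 0, 0], [0, 0, 0]], rotation=[[0, 0, 0], [0, 0, 0], [0, 0, 0], [0, 0, 0], [0, 0, 0], [0, 0, 0]])

```text
clock: 12.48
position: [0.5069, 0.1896, 0.1686]
tool_rot: [-3.142, 0.0, 1.572]
force: [1.6, -2.9, 0.5]
grip_width: 0.0566
```

```bash
python3 -c "
from h import *
look('p2')
a=cv2.cvtColor(cv2.imread('pics/p2.png'),cv2.COLOR_BGR2HSV)
for x in(192,194,196):print(x,a[154:174,x,1])
"
```

```text
p2 pos [0.5069 0.1896 0.1686] F [[1.62, -2.86, 0.54], [0.78, -2.46, 0.18]] M [-0.7378 -0.4932 -0.0148] w 0.0566382465492559
pointer px 187.0 174.0 3 ref 194.42857142857142 159.0 28
192 [ 22   0  20  26  44  48  51  85  99  89  64  73 126 178 206 157  98  54
  47  49]
194 [ 20  11  26  49  38  22  20  33  38  43  26  26  85 128 109  57  44  40
  40  42]
196 [26 10 12 33 11 34 26 25 29 18 28 20 39 29 43 46 42 38 37 41]
```

```bash
python3 -c "
from h import *
a=cv2.cvtColor(cv2.imread('pics/p2.png'),cv2.COLOR_BGR2HSV)
for x in(188,190,192,193,194):print(x,[tuple(int(k) for k in v) for v in a[156:176,x]])
x,y=190,165
b=cv2.imread('pics/p2.png');cv2.imwrite('pics/c7.png',cv2.resize(b[125:215,150:270],(800,600),interpolation=cv2.INTER_CUBIC))
"
```

```text
188 [(30, 9, 27), (15, 34, 30), (17, 47, 49), (21, 55, 65), (19, 57, 76), (19, 53, 82), (26, 50, 77), (44, 78, 72), (58, 122, 69), (64, 175, 70), (67, 197, 70), (63, 160, 70), (53, 96, 74), (36, 64, 80), (24, 54, 89), (18, 60, 93), (12, 72, 95), (9, 104, 96), (6, 125, 96), (5, 128, 98)]
190 [(170, 26, 29), (15, 51, 40), (24, 47, 54), (19, 52, 69), (19, 54, 76), (16, 57, 76), (18, 59, 74), (22, 53, 72), (41, 73, 70), (56, 115, 71), (63, 162, 71), (67, 197, 70), (64, 174, 69), (57, 113, 72), (46, 78, 72), (28, 48, 74), (20, 56, 82), (19, 57, 85), (16, 58, 83), (17, 62, 86)]
192 [(45, 20, 25), (10, 26, 29), (26, 44, 41), (21, 48, 53), (18, 51, 60), (10, 85, 63), (9, 99, 72), (11, 89, 77), (22, 64, 72), (44, 73, 66), (61, 126, 65), (65, 178, 66), (67, 206, 68), (61, 157, 70), (52, 98, 78), (33, 54, 85), (23, 47, 93), (19, 49, 89), (18, 52, 83), (19, 49, 83)]
193 [(30, 21, 24), (45, 23, 22), (15, 18, 28), (23, 35, 29), (0, 21, 36), (5, 67, 42), (5, 95, 51), (7, 85, 54), (18, 65, 51), (44, 69, 48), (59, 120, 49), (64, 180, 58), (64, 167, 67), (54, 105, 80), (39, 58, 102), (22, 45, 131), (19, 44, 139), (16, 46, 123), (17, 46, 100), (17, 44, 93)]
194 [(60, 26, 20), (23, 49, 21), (20, 38, 20), (60, 22, 23), (165, 20, 25), (10, 33, 23), (15, 38, 27), (173, 43, 24), (0, 26, 30), (20, 26, 29), (63, 85, 36), (66, 128, 48), (57, 109, 63), (38, 57, 98), (23, 44, 144), (19, 40, 174), (17, 40, 178), (17, 42, 151), (17, 47, 115), (18, 46, 99)]
```

View pics/c7.png

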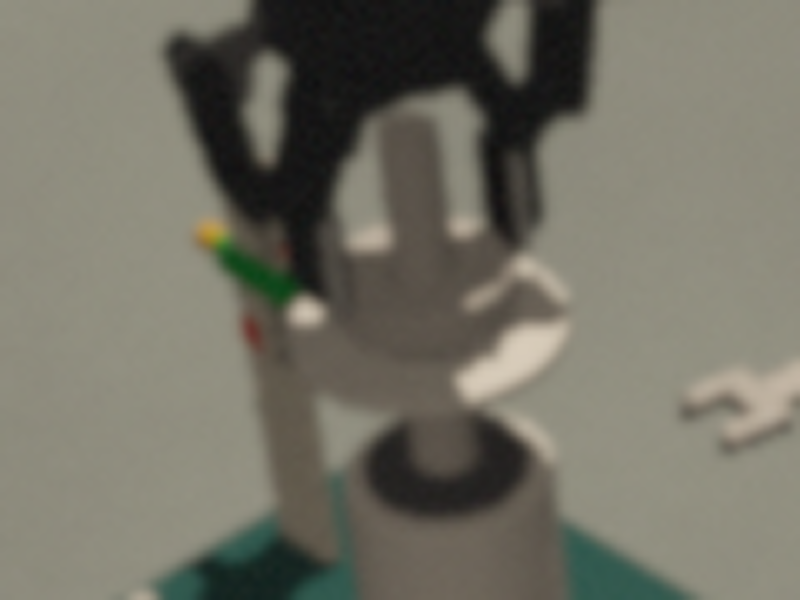

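Ring B is seated on the boss and the pointer has sunk about 10 mm, so the load is nearly all on the pan. I release and rise.

move_arm(jaw=[45, 20, 0, 0, 0, 0, 0, 0, 0, 0], dp=[[0, 0, 0], [0, 0, 0], [0, 0, 0], [0, 0, 0], [0, 0, -0.01], [0, 0, -0.04], [0, 0, -0.05], [0, 0, -0.05], [0, 0, -0.014], [0, 0, 0]], rotation=[[0, 0, 0], [0, 0, 0], [0, 0, 0], [0, 0, 0], [0, 0, 0], [0, 0, 0], [0, 0, 0], [0, 0, 0], [0, 0, 0], [0, 0, 0]])

```text
clock: 13.78
position: [0.5069, 0.1898, 0.3001]
tool_rot: [3.141, -0.001, 1.572]
force: [0.2, 0.5, -0.3]
grip_width: 0.0857
```

```bash
python3 -c "
from h import *
look('p3')
a=cv2.cvtColor(cv2.imread('pics/p3.png'),cv2.COLOR_BGR2HSV)
for x in(192,194,196):print(x,[tuple(int(k) for k in v) for v in a[156:172,x]])
"
```

```text
p3 pos [0.5069 0.1898 0.3001] F [[0.17, 0.47, -0.32], [-0.56, 0.39, -0.91]] M [ 0.0167 -0.019   0.0526] w 0.08565229556131429
pointer px 194.25925925925927 164.25925925925927 27 ref 194.42857142857142 159.0 28
192 [(25, 40, 109), (22, 42, 108), (22, 44, 104), (18, 46, 100), (12, 75, 105), (6, 120, 121), (5, 151, 127), (5, 135, 115), (18, 97, 92), (48, 97, 84), (60, 132, 77), (66, 196, 69), (67, 209, 67), (63, 168, 70), (53, 103, 74), (36, 58, 84)]
194 [(28, 31, 138), (25, 31, 139), (26, 31, 138), (23, 37, 137), (11, 69, 148), (5, 128, 170), (3, 187, 184), (4, 211, 173), (8, 195, 136), (23, 138, 87), (50, 119, 77), (59, 111, 78), (53, 88, 84), (40, 54, 104), (25, 43, 137), (19, 41, 168)]
196 [(28, 29, 141), (25, 32, 143), (28, 29, 143), (27, 32, 144), (18, 40, 147), (9, 74, 161), (4, 132, 182), (3, 190, 191), (3, 215, 177), (5, 156, 149), (12, 78, 131), (23, 45, 137), (24, 41, 163), (19, 38, 187), (19, 37, 201), (18, 36, 207)]
```

The pan has sunk about 11.7 mm under the first ring, and two rings should give about 23 to 24 mm, inside the slide. Next is ring C, using what the first grasp taught me.

move_arm(jaw=[0, 0, 0, 0, 0, 0, 0, 0, 0, 0], dp=[[-0.03, -0.0024, 0], [-0.05, -0.004, 0], [-0.05, -0.004, 0], [-0.05, -0.004, 0], [-0.05, -0.004, 0.02], [-0.05, -0.004, 0.04], [-0.05, -0.004, 0.04], [-0.05, -0.004, 0.04], [-0.04, -0.002, 0.04], [-0.0138, 0, 0.04]], rotation=[[0, 0, 0], [0, 0, 0], [0, 0, 0], [0, 0, 0], [0, 0, 0], [0, 0, 0], [0, 0, 0], [0, 0, 0], [0, 0, 0], [0, 0, 0]])

```text
clock: 15.08
position: [0.4795, -0.1602, 0.122]
tool_rot: [-3.14, 0.001, 1.568]
force: [0.5, 1.0, 0.2]
grip_width: 0.0855
```

move_arm(jaw=[0, 0, 0], dp=[[0, 0, 0], [0, 0, 0.02], [0, 0, 0]], rotation=[[0, 0, 0], [0, 0, 0], [0, 0, 0]])

```text
clock: 15.45
position: [0.481, -0.1566, 0.1074]
tool_rot: [-3.141, -0.0, 1.573]
force: [0.0, 0.4, 0.7]
grip_width: 0.0853
```

```bash
python3 -c "
from h import *
print(bot.observe()['position'])
im,o=wrings();cv2.imwrite('pics/w8.png',im)
for a in o:
    if a[2]<.02: print(np.array(a))
"
```

```text
[ 0.481  -0.1566  0.1074]
[ 0.4726 -0.2578  0.0115]
[ 0.4821 -0.1581  0.0118]
[ 0.6041 -0.0653  0.0117]
```

move_arm(jaw=[0, 0, 0, 0, 0, 50, 60, 90, 90, 90], dp=[[-0.0014, 0, 0.05], [0, 0, 0.04], [0, 0, 0.02], [0, 0, 0.0098], [0, 0, 0], [0, 0, 0], [0, 0, 0], [0, 0, 0], [0, 0, 0], [0, 0, 0]], rotation=[[0, 0, 0], [0, 0, 0], [0, 0, 0], [0, 0, 0], [0, 0, 0], [0, 0, 0], [0, 0, 0], [0, 0, 0], [0, 0, 0], [0, 0, 0]])

```text
clock: 16.75
position: [0.4814, -0.1585, 0.0128]
tool_rot: [3.141, -0.0, 1.572]
force: [-5.8, 1.0, 21.5]
grip_width: 0.0569
```

move_arm(jaw=[90, 90, 90, 90, 90, 90, 90, 90, 90, 90], dp=[[0, 0, 0], [0, 0, -0.005], [0, 0, -0.02], [0, 0, -0.05], [0, 0, -0.05], [0, 0, -0.05], [0, 0, -0.05], [0, 0, -0.05], [0, 0, -0.05], [0, 0, -0.025]], rotation=[[0, 0, 0], [0, 0, 0], [0, 0, 0], [0, 0, 0], [0, 0, 0], [0, 0, 0], [0, 0, 0], [0, 0, 0], [0, 0, 0], [0, 0, 0]])

```text
clock: 18.0
position: [0.4811, -0.1587, 0.2945]
tool_rot: [3.139, -0.0, 1.571]
force: [0.4, -0.7, -2.9]
grip_width: 0.0561
```

```bash
cat >> h.py <<'E'
def bore():
    from scipy.optimize import least_squares
    s=bot.observe();p=s["position"];c=calibration("wrist");w=grab_frame("wrist");cv2.imwrite("pics/bore.png",w)
    gb=cv2.GaussianBlur(cv2.cvtColor(w,cv2.COLOR_BGR2GRAY),(0,0),.8).astype(np.float32);cc=(276.5,276);pts=[]
    for a in np.radians(np.arange(0,360,6)):
        r=np.arange(15,32,.25);xs=cc[0]+r*np.cos(a);ys=cc[1]+r*np.sin(a)
        d=np.abs(np.diff(cv2.remap(gb,xs.astype(np.float32)[None],ys.astype(np.float32)[None],cv2.INTER_LINEAR)[0]))
        j=d.argmax();pts.append((xs[j],ys[j],d[j]))
    pts=np.array(pts);pts=pts[pts[:,2]>1.5]
    f=lambda t:[np.hypot(*(onz("wrist",u[:2],p[2]+.0084,c)-p)[:2]-t[:2])-t[2] for u in pts]
    r=least_squares(f,[0,0,.0107],loss="soft_l1",f_scale=.0003)
    print(p,s["force"],s["grip_width"],"bore rel TCP",r.x,len(pts),np.median(np.abs(r.fun)))
E
python3 -c "
from h import *
bore()"
```

```text
[ 0.4811 -0.1587  0.2945] [ 0.376  -0.6525 -2.9258] 0.05613542687556552 bore rel TCP [0.0014 0.0014 0.0107] 58 0.00014505261004012487
```

Ring C sits 1.8 mm further along +Y in the jaws than ring B did, so I aim for TCP (0.507,0.1875).

move_arm(jaw=[90, 90, 90, 90, 90, 90, 90, 90, 90, 90], dp=[[0.03, 0.0024, 0], [0.05, 0.004, 0], [0.055, 0.005, 0], [0.055, 0.005, 0], [0.055, 0.005, 0], [0.055, 0.005, 0], [0.055, 0.004, 0], [0.05, 0.002, 0], [0.0276, 0, 0], [0, 0, 0]], rotation=[[0, 0, 0], [0, 0, 0], [0, 0, 0], [0, 0, 0], [0, 0, 0], [0, 0, 0], [0, 0, 0], [0, 0, 0], [0, 0, 0], [0, 0, 0]])

```text
clock: 19.3
position: [0.5064, 0.1886, 0.2915]
tool_rot: [-3.141, 0.0, 1.573]
force: [0.3, -1.4, -2.4]
grip_width: 0.0561
```

move_arm(jaw=[90, 90, 90], dp=[[0, 0, 0.02], [0, 0, 0.01], [0, 0, 0]], rotation=[[0, 0, 0], [0, 0, 0], [0, 0, 0]])

```text
clock: 19.68
position: [0.5066, 0.1868, 0.267]
tool_rot: [-3.14, 0.001, 1.57]
force: [-0.5, -0.6, -2.4]
grip_width: 0.0559
```

```bash
python3 -c "
from h import *
bore()"
```

```text
[0.5066 0.1868 0.267 ] [-0.5409 -0.5621 -2.436 ] 0.055867338891107295 bore rel TCP [0.0015 0.0013 0.0106] 60 0.0001783753354959892
```

move_arm(jaw=[90, 90, 90, 90, 90, 90, 90, 90], dp=[[0.0011, 0.0005, 0.01], [0, 0, 0.012], [0, 0, 0], [0, 0, 0.006], [0, 0, 0.006], [0, 0, 0.006], [0, 0, 0.011], [0, 0, 0]], rotation=[[0, 0, 0], [0, 0, 0], [0, 0, 0], [0, 0, 0], [0, 0, 0], [0, 0, 0], [0, 0, 0], [0, 0, 0]])

```text
clock: 20.72
position: [0.507, 0.1884, 0.2263]
tool_rot: [-3.141, 0.001, 1.572]
force: [0.6, -0.7, -3.2]
grip_width: 0.0564
```

```bash
python3 -c "
from h import *
look('p5')
a=cv2.cvtColor(cv2.imread('pics/p5.png'),cv2.COLOR_BGR2HSV)
for x in(190,192,194,196):print(x,[tuple(int(k) for k in v) for v in a[156:174,x]])
"
```

```text
p5 pos [0.507  0.1884 0.2263] F [[0.55, -0.66, -3.22], [0.1, 0.09, -3.09]] M [-0.0064 -0.0605  0.0479] w 0.056358207420711896
pointer px 194.6 164.7 30 ref 194.42857142857142 159.0 28
190 [(19, 52, 93), (20, 59, 87), (18, 53, 82), (18, 56, 82), (18, 57, 81), (15, 58, 79), (19, 64, 76), (21, 60, 72), (39, 69, 70), (56, 111, 71), (65, 171, 70), (67, 208, 70), (64, 171, 70), (57, 119, 71), (47, 80, 73), (28, 55, 74), (21, 52, 83), (17, 53, 86)]
192 [(23, 41, 113), (21, 39, 110), (21, 47, 108), (20, 50, 103), (12, 78, 108), (6, 121, 124), (5, 150, 129), (6, 136, 116), (19, 95, 94), (47, 98, 86), (60, 132, 79), (66, 195, 72), (67, 201, 71), (63, 163, 72), (54, 101, 76), (35, 54, 85), (21, 50, 102), (18, 49, 119)]
194 [(26, 30, 143), (26, 31, 141), (26, 29, 140), (23, 36, 140), (11, 68, 151), (5, 126, 174), (3, 185, 186), (4, 215, 172), (9, 191, 135), (23, 127, 88), (50, 121, 80), (58, 114, 78), (54, 88, 87), (39, 57, 108), (25, 44, 140), (19, 42, 172), (19, 39, 192), (19, 37, 200)]
196 [(26, 28, 147), (25, 31, 147), (25, 31, 147), (28, 28, 146), (21, 39, 149), (9, 76, 164), (4, 131, 185), (3, 189, 194), (3, 214, 181), (5, 153, 152), (12, 78, 134), (24, 43, 141), (23, 40, 167), (20, 38, 190), (19, 36, 204), (18, 34, 210), (19, 35, 212), (18, 36, 207)]
```

The pointer has not moved and there is no contact force, so ring C is threaded too. I ease it down onto ring B.

move_arm(jaw=[90, 90, 90, 90, 90, 90, 90, 90, 90, 90], dp=[[0, 0, 0.005], [0, 0, 0.01], [0, 0, 0.01], [0, 0, 0.01], [0, 0, 0.008], [0, 0, 0.006], [0, 0, 0.006], [0, 0, 0.006], [0, 0, 0.004], [0, 0, 0]], rotation=[[0, 0, 0], [0, 0, 0], [0, 0, 0], [0, 0, 0], [0, 0, 0], [0, 0, 0], [0, 0, 0], [0, 0, 0], [0, 0, 0], [0, 0, 0]])

```text
clock: 22.02
position: [0.5073, 0.1885, 0.1749]
tool_rot: [-3.142, 0.0, 1.572]
force: [-0.1, -1.1, -0.5]
grip_width: 0.056
```

```bash
python3 -c "
from h import *
look('p6')
a=cv2.cvtColor(cv2.imread('pics/p6.png'),cv2.COLOR_BGR2HSV)
for x in(190,192,194,196):print(x,[tuple(int(k) for k in v) for v in a[156:176,x]])
"
```

```text
p6 pos [0.5073 0.1885 0.1749] F [[-0.13, -1.07, -0.53], [-0.25, -0.54, 0.14]] M [-0.2236 -0.0315  0.005 ] w 0.05603575080847712
pointer px 192.45454545454547 169.8181818181818 11 ref 194.42857142857142 159.0 28
190 [(19, 57, 71), (20, 48, 79), (19, 52, 78), (18, 56, 78), (19, 60, 81), (19, 52, 79), (19, 52, 78), (26, 50, 71), (44, 72, 71), (55, 117, 72), (64, 172, 71), (65, 187, 71), (64, 172, 71), (56, 120, 72), (44, 78, 72), (28, 55, 74), (20, 55, 83), (18, 53, 86), (16, 58, 84), (16, 61, 88)]
192 [(20, 43, 53), (19, 46, 61), (15, 49, 63), (19, 52, 69), (17, 54, 75), (19, 57, 76), (20, 52, 74), (21, 54, 81), (33, 61, 83), (37, 93, 85), (32, 133, 75), (38, 161, 68), (55, 167, 67), (63, 158, 71), (56, 120, 72), (44, 71, 72), (24, 54, 76), (19, 54, 80), (20, 49, 78), (18, 54, 81)]
194 [(105, 21, 24), (170, 31, 25), (40, 31, 25), (30, 20, 26), (15, 18, 28), (12, 43, 30), (30, 24, 32), (19, 49, 42), (18, 99, 59), (12, 177, 95), (8, 218, 125), (9, 229, 119), (15, 178, 89), (35, 90, 74), (39, 59, 87), (26, 44, 99), (21, 45, 107), (19, 50, 113), (19, 47, 131), (18, 45, 154)]
196 [(23, 35, 29), (23, 33, 31), (10, 26, 30), (30, 9, 29), (150, 9, 27), (120, 10, 26), (165, 21, 24), (30, 11, 24), (0, 62, 29), (2, 167, 49), (0, 197, 84), (2, 207, 107), (4, 168, 111), (10, 93, 115), (19, 47, 129), (21, 36, 148), (21, 36, 165), (20, 37, 184), (19, 37, 199), (19, 36, 208)]
```

The pointer is down a further 9.6 mm or so and ring C's weight has gone off the hand. I release and rise clear.

move_arm(jaw=[45, 20, 0, 0, 0, 0, 0, 0, 0, 0], dp=[[0, 0, 0], [0, 0, 0], [0, 0, 0], [0, 0, 0], [0, 0, -0.01], [0, 0, -0.04], [0, 0, -0.05], [0, 0, -0.05], [-0.05, 0, 0], [-0.05, 0, 0]], rotation=[[0, 0, 0], [0, 0, 0], [0, 0, 0], [0, 0, 0], [0, 0, 0], [0, 0, 0], [0, 0, 0], [0, 0, 0], [0, 0, 0], [0, 0, 0]])

```text
clock: 23.32
position: [0.5073, 0.1077, 0.2959]
tool_rot: [3.141, -0.001, 1.572]
force: [-0.0, 0.9, -1.0]
grip_width: 0.0854
```

move_arm(jaw=[0, 0, 0, 0, 0, 0], dp=[[-0.02, 0, 0], [0, 0, 0], [0, 0, 0], [0, 0, 0], [0, 0, 0], [0, 0, 0]], rotation=[[0, 0, 0], [0, 0, 0], [0, 0, 0], [0, 0, 0], [0, 0, 0], [0, 0, 0]])

```text
clock: 24.08
position: [0.5073, 0.0928, 0.2949]
tool_rot: [-3.141, 0.0, 1.572]
force: [0.5, 0.5, -0.0]
grip_width: 0.0854
```

```bash
python3 -c "
from h import *
look('p7')
w=grab_frame('wrist')
a=cv2.imread('pics/p7.png')
h=cv2.cvtColor(a,cv2.COLOR_BGR2HSV)
for x in(192,194,196):print(x,[tuple(int(k) for k in v) for v in h[158:176,x]])
g=cv2.resize(a[125:215,165:255],(420,420),interpolation=cv2.INTER_CUBIC)
cv2.imwrite('pics/c9.png',np.hstack([g,w[:420,130:480]]))
"
```

```text
p7 pos [0.5073 0.0928 0.2949] F [[0.5, 0.46, -0.0], [-0.03, -1.29, 0.24]] M [-0.0391 -0.0049  0.0231] w 0.08539234905938607
pointer px 195.0 168.96 25 ref 194.42857142857142 159.0 28
192 [(23, 43, 106), (20, 45, 102), (20, 47, 98), (19, 45, 96), (20, 49, 94), (27, 50, 92), (39, 67, 92), (41, 99, 90), (31, 133, 75), (27, 161, 68), (42, 157, 65), (59, 154, 68), (56, 113, 72), (44, 70, 73), (26, 47, 76), (19, 52, 79), (19, 53, 77), (18, 50, 77)]
194 [(25, 31, 141), (26, 30, 137), (26, 28, 135), (26, 30, 134), (30, 34, 128), (42, 50, 128), (44, 76, 124), (18, 135, 130), (8, 204, 165), (7, 253, 166), (7, 225, 136), (13, 141, 98), (27, 56, 86), (25, 47, 98), (22, 47, 104), (19, 47, 104), (20, 52, 113), (18, 49, 131)]
196 [(26, 30, 146), (26, 30, 146), (28, 30, 145), (26, 28, 146), (26, 30, 146), (28, 30, 144), (27, 36, 141), (13, 71, 155), (5, 128, 181), (3, 188, 193), (3, 215, 184), (4, 158, 158), (10, 79, 139), (20, 42, 139), (23, 34, 148), (20, 37, 165), (19, 37, 185), (18, 36, 198)]
```

View pics/c9.png

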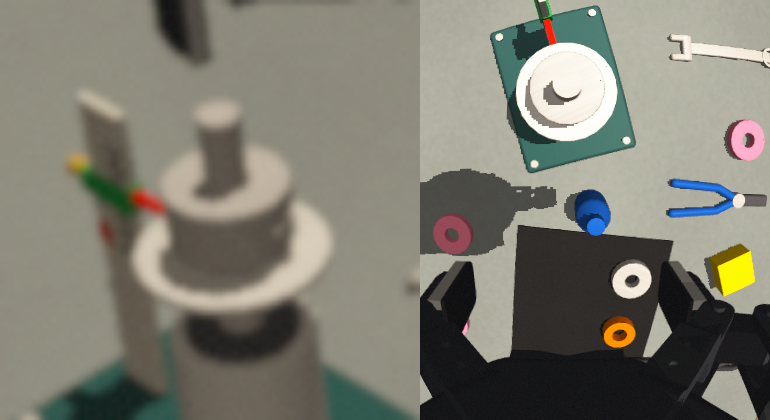

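The last look shows both rings level on the spindle. The pointer, at row 167 in the side view, lies against the slide's end and below its top edge. The pan has travelled about 22.7 mm against a slide range of about 20 to 34 mm. The hand is clear, so I hand in.

```bash
python3 -c "
from workcell import workorder
print(workorder.job_done())"
```

```text
the job is handed in; nothing more can be done
None
```

I threaded two steel rings (the ones I called B and C) one at a time over the spindle, bedded them on the pan and let them go. Then I moved the hand clear and handed the job in at about 24 s. No verdict came back.

**Last checks**
- **Rings:** both sit level on the spindle, one on the other, in the side and wrist views.
- **Pointer:** it sank about 11.7 mm with the first ring and about 22.7 mm with both. I put the slide's range at about 20 to 34 mm, so the pointer is inside it.
- **Press on the scale:** readings while lowering never went more than about 3 N off the ring-in-hand reading. The pointer did not dip as either ring met the spindle, so neither ring rested on the tip.
- **Things left alone:** I moved neither of the two unused rings and touched nothing else. The orange buffer and the ring beside it were in place in the last wrist view, but the fourth ring was hidden behind the gripper.

**What failed or disagreed**
- **First grasp:** it was 4 mm off centre, and closing pressed ring B against the mat at about 25 N. I let go and gripped again higher. Some of that downward press (18 to 21 N) came back at both later grasps.
- **Slide setting:** my estimates ran from 18.5 to 22 mm, depending on which edge I used. Two rings fit any of these.
- **Pan position:** one automatic check, using the pan's rim, gave scattered results because the hand was in the way. I used the pointer instead.
- **Ring width and wrist camera:** the gripper read 56 to 57 mm across rings listed as 60 mm. The wrist camera also showed the held ring about 1.5 mm off in X. I corrected for that by measuring spindle and ring with the same camera.

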